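Sweep loose ring cores into the catch bay

ROBOT

A 6-joint arm with a two-finger parallel gripper is mounted at the origin on the work surface. World frame = base frame: x ahead of the robot, y to its left, z up, the work surface at z = 0. Lengths are in m, angles in rad, forces in N, time in s.
With the tool pointing down it reaches from about 0.25 to 0.775 m from the base axis. Payload 4 kg.
Tool frame: the origin (TCP) lies midway between the tips of the shut fingers; the grasp point (between the pads) lies 19 mm behind it; z points along the fingers, y is the line along which they close (so a half turn about z gives the same grasp; the last joint's range is limited). The gripper opens to 94 mm and grips with 3 to 60 N. Pads are 16 mm wide; open, the fingers measure 119 mm over their backs; the gripper's body (75 mm by 177 mm) begins 78 mm behind the grasp point.
Start: joints at [-1.218, 0.087, 1.371, -0, 1.684, -0.103], TCP at [0.242, -0.494, 0.206] pointing down, gripper open.
Joint ranges: [-3.1, 3.1], [-0.76, 2.03], [0.27, 2.55], [-1.08, 4.22], [0.17, 2.65], [-2.57, 2.57]. Speed limits (rad/s): [2.79, 2.79, 3.14, 3.14, 3.14, 3.14].

INTERFACE

Orientations are given as [roll, pitch, yaw] about the fixed x, y, z axes, in that order (R = Rz(yaw) Ry(pitch) Rx(roll)).
In Python, from bench import robot gives the robot as it stands. The module is installed in compiled form; this text tells all that it offers.
- The arm moves only by the tool arm_command, never from a script. Its argument "targets" is a list of rows, each a list of 4 numbers: the shift along the world's x, y, z as a fraction of full scale, then the turn about the world's z as a fraction of full scale. A call has 1 to 8 rows; each row is the pose to reach, as a shift and turn from the pose commanded when the call began; what a row does not reach only later rows make up. Full scale, the value 1, is 0.5 m for a shift and 120 degrees for a turn. A row lasts 1/12 s, in which the tool goes at most 41.7 mm and 7.16 degrees, less where a joint would pass 70% of its speed; a pose out of reach is approached as far as the arm can. A call with a number of a shift or a turn outside -1 to 1 is refused whole. A call with a gripper value outside its range is refused whole. "claw" is the closure, from 0 (fully open) to 1 (shut), set as the call begins (left out, the last holds). The fingers move at their own pace and stop on an object; the grip force is fixed at half the most. Time passes only in rows, so rows that repeat a pose let the fingers close. It gives the time, the measured TCP pose, the force, the opening and the grip force at its end, in the units of the state.
- robot.get_obs(): the state, without advancing time (a new reading comes with each control period).
- robot.snapshot(name): name is "scene" or "top"; returns the picture (420x560x3 uint8, red, green, blue); there is no depth.
- robot.camera_info(name): a dict with "vfov" (degrees; the focal length in pixels is half the picture's height over the tangent of half this angle, whatever the lens; pixels are square), "cx", "cy" (the principal point, pixels), "extrinsics" (4x4, takes a point from camera to world coordinates). Camera axes: x right, y up, looking along -z (the intrinsics and any distortion apply to the point x, -y, -z); pixel columns grow to the right and rows downward; lengths in m; the calibration is good to about 2 mm. A picture is of the moment at which its call begins. camera_info takes no time and is no camera call.
- robot.close_job(): hands the job in; it is judged then, once.
The state is a dict: "time": time; "joint_positions": joint angles; "qvel": joint speeds; "joint_torque": joint torques, N m; "tool_pos": TCP position; "ee_rot": TCP orientation; "wrist_force": force on the tool from outside, world axes, zero at the start; "wrist_torque": the same for the moment, N m; "width": finger opening in m; "finger_force": force on a finger pad.
Only numpy, scipy, OpenCV 4.12 (cv2) and the standard library are available. Lean on these libraries where they do the work, as an engineer would, in place of code of your own. Each camera call takes 0.05 s, during which the arm holds its last target. There are 200 camera calls.

TASK

Three yellow ring cores lie loose on the assembly bench: sweep all three along the bench with the fingers into the blue catch bay, so that each lies flat and wholly inside, past the open mouth. Only push them: do not pinch, lift or flick them, and leave everything else on the bench standing where it is.

Things in the scene. Friction and masses are not known exactly. Their poses are not given: they have to be found in the camera images.
- bay: blue steel catch bay fixed to the bench: three walls (4 mm thick, 30 mm high) round a white floor level with the bench; no lip at the open mouth. Inside: x 0 to 110 mm, y -120 to 120 mm. Origin: middle of the mouth line, at bench height; x points inward, y along the mouth, z up. The mouth faces the robot within 0.3 rad; the cores lie up to 170 mm in front of it, 140 mm to either side
- core_a: yellow coated ring core for a coil, lying flat on the bench, loose: outer diameter 36 mm, hole 18 mm, 16 mm high, about 50 g (35 to 70 g). Origin: centre of its underside, on the bench; z up. The three cores are alike. It slides on the bench when pushed and stops when no longer pushed
- core_b: yellow coated ring core for a coil, lying flat on the bench, loose: outer diameter 36 mm, hole 18 mm, 16 mm high, about 50 g (35 to 70 g). Origin: centre of its underside, on the bench; z up. The three cores are alike. It slides on the bench when pushed and stops when no longer pushed
- core_c: yellow coated ring core for a coil, lying flat on the bench, loose: outer diameter 36 mm, hole 18 mm, 16 mm high, about 50 g (35 to 70 g). Origin: centre of its underside, on the bench; z up. The three cores are alike. It slides on the bench when pushed and stops when no longer pushed
- capacitor: upright aluminium can, 25 mm diameter, 45 mm high with a black stud of 6 mm on top, standing close to the cores: a bystander, loose, to be left where it is. Origin: centre of its underside
- transformer: small white block transformer with a copper band and two brass pins, 28 x 28 mm, 40 mm high with its pins, standing close to the cores: a bystander, loose, to be left where it is. Origin: centre of its underside
- reel: solder reel standing on its flange, blue flanges, silver winding, 50 mm diameter, 50 mm high, beside the bay: a bystander, loose, to be left where it is. Origin: centre of its underside
- flask: white bottle with red cap, 50 mm diameter, 110 mm high, far to the left: a bystander, loose, to be left where it is. Origin: centre of its underside
- screwdriver: red-handled screwdriver lying on the bench, far to the right: a bystander, loose, to be left where it is. Origin: on the bench under its middle; handle to its -x
- bobbin: copper bobbin, 40 mm diameter, 30 mm high, far to the left: a bystander, loose, to be left where it is. Origin: centre of its underside

How it is judged:
By the outcome, as a careful person would: the job done as asked, in the order asked, and still so for the second after the job is handed in, with the robot touching nothing.
It also fails if it takes over 54 s, if anything falls off the work surface, if the arm or the gripper's body presses on something with over 40 N, if the wrist force passes 120 N, or if a joint passes its speed limit or range.

## Working session

There is one attempt and no reset: what is moved stays moved. The work goes in short steps, Python scripts to look and compute and a tool call to move; the robot and the scene stay as the last step left them, time stands still between calls to the robot, and variables do not carry over. Pictures are saved under pics/ and viewed, at most 10 in all, crops included, and the job is handed in when it is done.

Besides the shell and the picture viewer there is one more tool, called after "Emit:" in YAML: its name, and indented under it one key for each argument. arm_command: Moves the arm, as the interface text tells. Shift numbers are shares of 0.5 m and turn numbers shares of 120 degrees, none past 1 either way. Its arguments: {"type":"object","properties":{"targets":{"type":"array"},"claw":{"type":"number"}},"required":["targets"]}

```bash
mkdir -p pics; python3 - <<'E'
from bench import robot
import cv2,numpy as np
for n in("top","scene"):
    im=robot.snapshot(n); cv2.imwrite(f"pics/{n}0.png",im[:,:,::-1]); i=robot.camera_info(n); print(n,{k:(np.round(v,4).tolist() if k=="extrinsics" else v) for k,v in i.items()})
o=robot.get_obs(); print(o["time"],o["tool_pos"],o["ee_rot"],o["width"])
E
```

```text
top {'vfov': 48.178231109932696, 'cx': 275.199605207743, 'cy': 219.6143155707197, 'extrinsics': [[0.0124, 0.9985, -0.0541, 0.4263], [-0.9999, 0.0126, 0.0021, 0.0], [0.0028, 0.0541, 0.9985, 1.5833], [0.0, 0.0, 0.0, 1.0]]}
scene {'vfov': 47.632592604304676, 'cx': 272.80641501862334, 'cy': 208.29766016078602, 'extrinsics': [[-0.3146, -0.7001, 0.641, 1.3543], [0.9491, -0.2403, 0.2035, 0.2538], [0.0116, 0.6724, 0.7401, 1.0026], [0.0, 0.0, 0.0, 1.0]]}
0.1 [ 0.24192166 -0.49340458  0.20443648] [-3.13964140e+00 -1.92151335e-04  4.55788998e-01] 0.09412577716063665
```

View pics/top0.png

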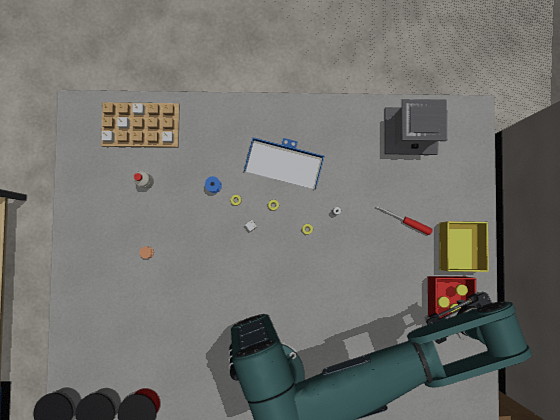

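View pics/scene0.png

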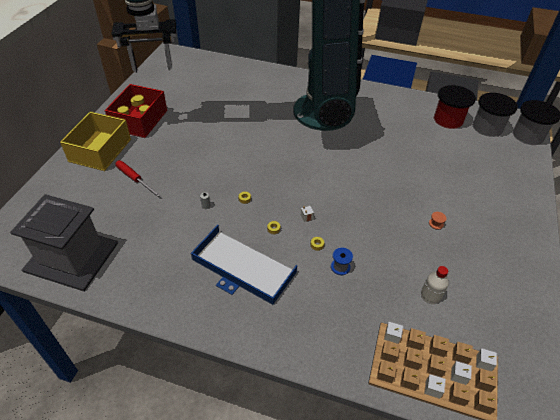

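The top view shows the cores at about (236,200), (273,205) and (307,229). The transformer is at (250,226), the capacitor at (337,211), the reel at (213,185), and the bay spans (244–324, 138–190). Next I'll measure these in world coordinates.

```bash
cat > h.py <<'E'
from bench import robot
import cv2,numpy as np
def ray(n,px,z):
    i=robot.camera_info(n);f=210/np.tan(np.radians(i["vfov"])/2);T=np.array(i["extrinsics"])
    px=np.atleast_2d(px).astype(float)
    d=np.c_[(px[:,0]-i["cx"])/f,-(px[:,1]-i["cy"])/f,-np.ones(len(px))]@T[:3,:3].T
    return (T[:3,3]+d*((z-T[2,3])/d[:,2])[:,None])[:,:2]
def blobs(im,lo,hi,roi,amin=15):
    h=cv2.cvtColor(im,cv2.COLOR_RGB2HSV);m=cv2.inRange(h,lo,hi);k=np.zeros_like(m);x0,y0,x1,y1=roi;k[y0:y1,x0:x1]=m[y0:y1,x0:x1]
    n,l,s,c=cv2.connectedComponentsWithStats(k,connectivity=8)
    return [(c[j],s[j,4],l==j) for j in range(1,n) if s[j,4]>=amin]
R={"top":(190,120,370,260),"scene":(180,170,360,310)}
def cores(n,im):
    out=[]
    for c,a,m in blobs(im,(22,90,60),(38,255,255),R[n]):
        p=np.argwhere(m)[:,::-1]; (q,_)=cv2.minEnclosingCircle(p.astype(np.float32)); out.append((ray(n,[q],.012)[0].round(4).tolist(),int(a)))
    return out
E
python3 - <<'E'
from h import *
for n in("top","scene"):
    im=robot.snapshot(n); print(n,cores(n,im))
    b=max(blobs(im,(0,0,150),(180,40,255),R[n]),key=lambda t:t[1])
    r=cv2.minAreaRect(np.argwhere(b[2])[:,::-1].astype(np.float32)); 
    hull=cv2.convexHull(np.argwhere(b[2])[:,::-1].astype(np.int32)); ap=cv2.approxPolyDP(hull,5,True)[:,0]
    print(ap.tolist(),ray(n,ap,0).round(4).tolist())
    x0,y0=R[n][:2];x1,y1=R[n][2:]
    c=cv2.resize(im[y0:y1,x0:x1],None,fx=4,fy=4,interpolation=cv2.INTER_CUBIC)[:,:,::-1]; cv2.imwrite(f"pics/{n}c.png",c)
E
```

```text
top [([0.5767, 0.1308], 72), ([0.5621, 0.0049], 72), ([0.4823, -0.1098], 74)]
[[320, 158], [313, 188], [246, 171], [254, 141]] [[0.7238, -0.1531], [0.6209, -0.1301], [0.676, 0.0978], [0.7793, 0.0722]]
scene [([0.4804, -0.1101], 96), ([0.5604, 0.0042], 96), ([0.5758, 0.1306], 113)]
[[291, 270], [270, 295], [200, 255], [222, 233]] [[0.6725, 0.0889], [0.7597, 0.0618], [0.7038, -0.1497], [0.6166, -0.1238]]
```

View pics/topc.png

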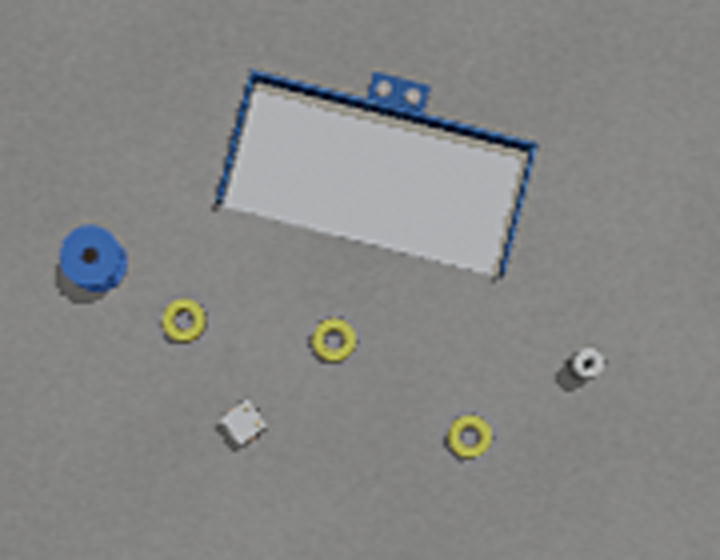

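View pics/scenec.png

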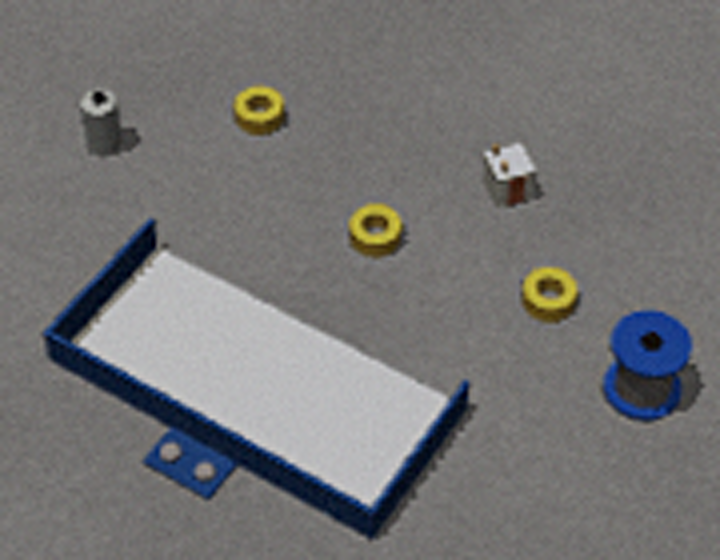

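```bash
cat >> h.py <<'E'
A=-0.237;X=np.array([np.cos(A),np.sin(A)]);Y=np.array([-X[1],X[0]])
def setbay(): 
    return (np.array([.676,.098])+np.array([.6209,-.1301]))/2
M=setbay()
w=lambda p:M+p[0]*X+p[1]*Y
b=lambda p:np.array([(np.array(p)-M)@X,(np.array(p)-M)@Y])
E
python3 - <<'E'
from h import *
ob={"cap":ray("top",[(337,210.75)],.05)[0],"tr":ray("top",[(250.75,225.75)],.037)[0],"reel":ray("top",[(212.6,184)],.05)[0]}
ob2={"cap":ray("scene",[(180+98/4,170+98/4)],.048)[0],"tr":ray("scene",[(180+508/4,170+161/4)],.036)[0],"reel":ray("scene",[(180+651/4,170+342/4)],.05)[0]}
for k in ob: print(k,ob[k].round(4),ob2[k].round(4),b(ob[k]).round(4))
for n,c,t in(("R",(.481,-.110),(.055,-.065)),("M",(.561,.0045),(.058,-.005)),("L",(.576,.1305),(.055,.052))):
    c=np.array(c);e=w(t);d=(e-c)/np.linalg.norm(e-c);p0=c-.05*d;p1=e-.0214*d;nn=np.array([-d[1],d[0]])
    pts=[p0+s*(p1-p0) for s in np.linspace(0,1,40)]
    cl={k:round(1e3*min(np.linalg.norm(q+u*nn-v) for q in pts for u in np.linspace(-.025,.025,11))) for k,v in ob.items()}
    print(n,"bay",b(c).round(4),"yaw",np.arctan2(d[1],d[0]).round(3),"start",p0.round(4),"end",p1.round(4),"len",np.linalg.norm(p1-p0).round(3),cl)
E
```

```text
cap [ 0.5409 -0.2052] [ 0.5399 -0.2044] [-0.0601 -0.2091]
tr [0.4888 0.077 ] [0.4935 0.0789] [-0.1771  0.053 ]
reel [0.6238 0.2036] [0.6232 0.2064] [-0.0756  0.2077]
R bay [-0.1407 -0.1306] yaw 0.087 start [ 0.4312 -0.1143] end [ 0.6653 -0.094 ] len 0.235 {'cap': 75, 'tr': 161, 'reel': 275}
M bay [-0.0898 -0.0006] yaw -0.267 start [0.5128 0.0177] end [ 0.683  -0.0289] len 0.176 {'cap': 183, 'tr': 47, 'reel': 184}
L bay [-0.1048  0.1254] yaw -0.668 start [0.5367 0.1615] end [0.6973 0.0348] len 0.204 {'cap': 262, 'tr': 71, 'reel': 62}
```

Emit:
arm_command:
  targets:
    - [0.378,0.76,-0.18,-0.176]
    - [0.378,0.76,-0.18,-0.176]
    - [0.378,0.76,-0.18,-0.176]
    - [0.378,0.76,-0.18,-0.176]
    - [0.378,0.76,-0.18,-0.176]
    - [0.378,0.76,-0.18,-0.176]
    - [0.378,0.76,-0.18,-0.176]
    - [0.378,0.76,-0.18,-0.176]
  claw: 0.745

```text
time: 0.87
tool_pos: [0.3867, -0.202, 0.1365]
ee_rot: [3.141, -0.0, 0.087]
wrist_force: [0.5, 0.5, -0.0]
width: 0.0441
finger_force: 0.0
```

Emit:
arm_command:
  targets:
    - [0,0,0,0]
    - [0,0,0,0]
    - [0,0,0,0]
    - [0,0,0,0]

```text
time: 1.2
tool_pos: [0.3861, -0.2051, 0.1372]
ee_rot: [3.141, -0.0, 0.086]
wrist_force: [-1.2, -0.5, -0.3]
width: 0.0237
finger_force: 0.0
```

Emit:
arm_command:
  targets:
    - [0.09,0.182,-0.1,0]
    - [0.09,0.182,-0.1,0]
    - [0.09,0.182,-0.1,0]
    - [0.09,0.182,-0.17,0]
    - [0.09,0.182,-0.22,0]
    - [0.09,0.182,-0.25,0]
    - [0.09,0.182,-0.26,0]
    - [0.09,0.182,-0.26,0]

```text
time: 1.87
tool_pos: [0.4302, -0.1139, 0.0056]
ee_rot: [-3.14, 0.003, 0.085]
wrist_force: [0.4, -0.3, -0.6]
width: 0.0236
finger_force: 0.0
```

Emit:
arm_command:
  targets:
    - [0.02,0.0017,0,0]
    - [0.04,0.0035,0,0]
    - [0.06,0.0052,0,0]
    - [0.08,0.007,0,0]
    - [0.1,0.0087,0,0]
    - [0.12,0.0105,0,0]
    - [0.14,0.0122,0,0]
    - [0.16,0.014,0,0]

```text
time: 2.53
tool_pos: [0.5124, -0.1057, 0.0069]
ee_rot: [3.142, 0.0, 0.088]
wrist_force: [-1.3, -0.6, 0.7]
width: 0.0239
finger_force: 0.6
```

Emit:
arm_command:
  targets:
    - [0.02,0.0017,0,0]
    - [0.04,0.0035,0,0]
    - [0.06,0.0052,0,0]
    - [0.08,0.007,0,0]
    - [0.1,0.0087,0,0]
    - [0.12,0.0105,0,0]
    - [0.14,0.0122,0,0]
    - [0.16,0.014,0,0]

```text
time: 3.2
tool_pos: [0.5923, -0.0988, 0.0068]
ee_rot: [3.142, 0.0, 0.087]
wrist_force: [-1.5, 0.2, 0.9]
width: 0.0237
finger_force: 0.5
```

Emit:
arm_command:
  targets:
    - [0.02,0.0017,0,0]
    - [0.04,0.0035,0,0]
    - [0.06,0.0052,0,0]
    - [0.08,0.007,0,0]
    - [0.1,0.0087,0,0]
    - [0.12,0.0105,0,0]
    - [0.135,0.0118,0,0]
    - [0.145,0.0127,0,0]

```text
time: 3.87
tool_pos: [0.6649, -0.0924, 0.0067]
ee_rot: [3.141, -0.0, 0.087]
wrist_force: [-0.2, -0.4, -0.4]
width: 0.0242
finger_force: 0.6
```

Emit:
arm_command:
  targets:
    - [0.003,0,0,0]
    - [0.003,0,0,0]
    - [-0.01,-0.001,0,0]
    - [-0.03,-0.003,0.05,0]
    - [-0.03,-0.003,0.12,0]
    - [-0.03,-0.003,0.17,0]
    - [-0.03,-0.003,0.18,0]
    - [-0.03,-0.003,0.18,0]

```text
time: 4.53
tool_pos: [0.65, -0.0945, 0.1002]
ee_rot: [3.14, -0.006, 0.087]
wrist_force: [0.4, 0.0, 0.4]
width: 0.0236
finger_force: 0.0
```

```bash
python3 - <<'E'
from h import *
for n in("top","scene"):
    im=robot.snapshot(n);print(n,[(c,b(c).round(3).tolist(),a) for c,a in cores(n,im)])
print(robot.get_obs()["time"],robot.get_obs()["tool_pos"]);cv2.imwrite("pics/s1.png",cv2.resize(im[150:320,160:380],None,fx=3,fy=3)[:,:,::-1])
E
```

```text
top [([0.5767, 0.1308], [-0.104, 0.126], 72), ([0.563, 0.0055], [-0.088, 0.001], 70)]
scene [([0.5618, 0.0047], [-0.089, -0.0], 108), ([0.5759, 0.1306], [-0.105, 0.126], 118), ([0.686, -0.0905], [0.054, -0.064], 117)]
4.6333 [ 0.64774431 -0.09400087  0.09550232]
```

View pics/s1.png

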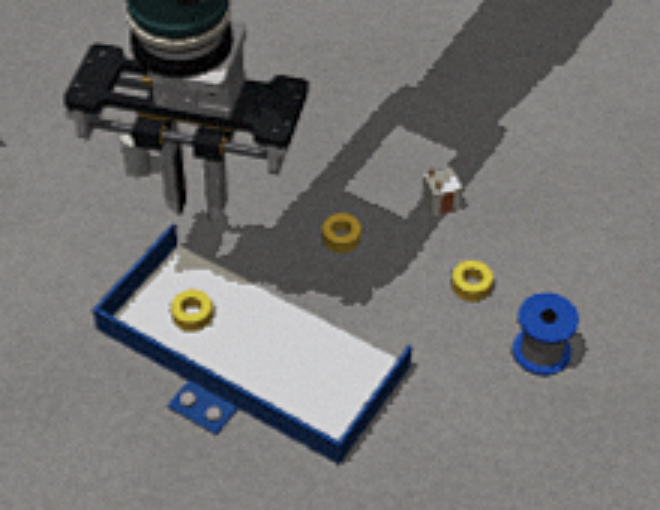

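Core R is in the bay at about (54, -64) mm in the bay frame, and the bystanders haven't moved. The middle core is next.

Emit:
arm_command:
  targets:
    - [-0.256,0.218,0,-0.169]
    - [-0.256,0.218,0,-0.169]
    - [-0.256,0.218,0,-0.169]
    - [-0.256,0.218,0,-0.169]
    - [-0.256,0.218,0,-0.169]
    - [-0.256,0.218,0,-0.169]
    - [-0.256,0.218,0,-0.169]
    - [-0.256,0.218,0,-0.169]

```text
time: 5.3
tool_pos: [0.5214, 0.0142, 0.0961]
ee_rot: [3.141, 0.001, -0.267]
wrist_force: [0.1, -0.1, -0.2]
width: 0.0237
finger_force: 0.0
```

Emit:
arm_command:
  targets:
    - [0,0,0,0]
    - [0,0,-0.05,0]
    - [0,0,-0.1,0]
    - [0,0,-0.14,0]
    - [0,0,-0.17,0]
    - [0,0,-0.18,0]
    - [0,0,-0.18,0]
    - [0,0,-0.18,0]

```text
time: 5.97
tool_pos: [0.5217, 0.0144, 0.0073]
ee_rot: [3.142, -0.001, -0.268]
wrist_force: [-0.1, 0.8, 0.7]
width: 0.0241
finger_force: 0.0
```

Emit:
arm_command:
  targets:
    - [0.018,-0.005,0,0]
    - [0.036,-0.01,0,0]
    - [0.054,-0.015,0,0]
    - [0.072,-0.02,0,0]
    - [0.09,-0.025,0,0]
    - [0.108,-0.03,0,0]
    - [0.126,-0.035,0,0]
    - [0.144,-0.04,0,0]

```text
time: 6.63
tool_pos: [0.5938, -0.0053, 0.0068]
ee_rot: [3.141, 0.0, -0.267]
wrist_force: [-0.3, 0.4, 1.1]
width: 0.024
finger_force: 0.6
```

Emit:
arm_command:
  targets:
    - [0.018,-0.005,0,0]
    - [0.036,-0.01,0,0]
    - [0.054,-0.015,0,0]
    - [0.072,-0.02,0,0]
    - [0.09,-0.025,0,0]
    - [0.108,-0.03,0,0]
    - [0.126,-0.035,0,0]
    - [0.144,-0.04,0,0]

```text
time: 7.3
tool_pos: [0.6657, -0.0253, 0.0068]
ee_rot: [3.141, 0.0, -0.267]
wrist_force: [-1.9, 0.3, 0.6]
width: 0.0239
finger_force: 0.6
```

Emit:
arm_command:
  targets:
    - [0.016,-0.004,0,0]
    - [0.028,-0.007,0,0]
    - [0.034,-0.009,0,0]
    - [0.034,-0.009,0,0]
    - [0.024,-0.006,0,0]
    - [0.004,0,0.05,0]
    - [0.004,0,0.12,0]
    - [0.004,0,0.18,0]

```text
time: 7.97
tool_pos: [0.6651, -0.0246, 0.0971]
ee_rot: [3.141, 0.003, -0.266]
wrist_force: [0.3, -0.3, 0.5]
width: 0.0242
finger_force: 0.0
```

Emit:
arm_command:
  targets:
    - [-0.262,0.373,0.02,-0.192]
    - [-0.262,0.373,0.02,-0.192]
    - [-0.262,0.373,0.02,-0.192]
    - [-0.262,0.373,0.02,-0.192]
    - [-0.262,0.373,0.02,-0.192]
    - [-0.262,0.373,0.02,-0.192]
    - [-0.262,0.373,0.02,-0.192]
    - [-0.262,0.373,0,-0.192]

```text
time: 8.63
tool_pos: [0.5365, 0.1625, 0.0992]
ee_rot: [-3.138, -0.004, -0.666]
wrist_force: [1.4, -0.3, 1.5]
width: 0.024
finger_force: 0.0
```

```bash
python3 - <<'E'
from h import *
im=robot.snapshot("scene");print([(c,b(c).round(3).tolist(),a) for c,a in cores("scene",im)])
o=robot.get_obs();print(o["tool_pos"],o["ee_rot"])
E
```

```text
[([0.5759, 0.1306], [-0.105, 0.126], 116), ([0.686, -0.0905], [0.054, -0.064], 111), ([0.7011, -0.0359], [0.056, -0.007], 116)]
[0.53514452 0.16114502 0.09523983] [ 3.14051557e+00 -1.44976643e-04 -6.68066040e-01]
```

Emit:
arm_command:
  targets:
    - [0,0,0,0]
    - [0,0,-0.05,0]
    - [0,0,-0.1,0]
    - [0,0,-0.14,0]
    - [0,0,-0.17,0]
    - [0,0,-0.18,0]
    - [0,0,-0.18,0]
    - [0,0,-0.18,0]

```text
time: 9.35
tool_pos: [0.5366, 0.1606, 0.007]
ee_rot: [3.142, -0.0, -0.67]
wrist_force: [-0.4, -0.1, 1.1]
width: 0.0239
finger_force: 0.0
```

Emit:
arm_command:
  targets:
    - [0.015,-0.0118,0,0]
    - [0.03,-0.0236,0,0]
    - [0.045,-0.0355,0,0]
    - [0.06,-0.0473,0,0]
    - [0.075,-0.0591,0,0]
    - [0.09,-0.071,0,0]
    - [0.105,-0.0828,0,0]
    - [0.12,-0.0946,0,0]

```text
time: 10.02
tool_pos: [0.5966, 0.1134, 0.0068]
ee_rot: [3.141, 0.0, -0.669]
wrist_force: [-0.2, -0.1, 1.3]
width: 0.0242
finger_force: 0.4
```

Emit:
arm_command:
  targets:
    - [0.015,-0.0118,0,0]
    - [0.03,-0.0236,0,0]
    - [0.045,-0.0355,0,0]
    - [0.06,-0.0473,0,0]
    - [0.075,-0.0591,0,0]
    - [0.09,-0.071,0,0]
    - [0.105,-0.0828,0,0]
    - [0.12,-0.0946,0,0]

```text
time: 10.68
tool_pos: [0.6566, 0.0662, 0.0068]
ee_rot: [3.141, -0.0, -0.669]
wrist_force: [-1.0, 0.2, -0.0]
width: 0.0237
finger_force: 0.3
```

Emit:
arm_command:
  targets:
    - [0.015,-0.0118,0,0]
    - [0.03,-0.0236,0,0]
    - [0.045,-0.0355,0,0]
    - [0.058,-0.0457,0,0]
    - [0.068,-0.0536,0,0]
    - [0.074,-0.0583,0,0]
    - [0.074,-0.0583,0,0]
    - [0.074,-0.0583,0,0]

```text
time: 11.35
tool_pos: [0.6929, 0.0376, 0.0067]
ee_rot: [3.141, 0.0, -0.669]
wrist_force: [-0.4, 0.4, 0.2]
width: 0.0242
finger_force: 0.0
```

Emit:
arm_command:
  targets:
    - [-0.01,0.008,0,0]
    - [-0.03,0.024,0.03,0]
    - [-0.03,0.024,0.1,0]
    - [-0.03,0.024,0.18,0]
    - [-0.1,0.024,0.2,0]
    - [-0.18,0.024,0.2,0]
    - [-0.25,0.024,0.2,0]
    - [-0.3,0.024,0.2,0]

```text
time: 12.02
tool_pos: [0.5396, 0.0504, 0.1072]
ee_rot: [3.141, 0.0, -0.668]
wrist_force: [-0.0, -0.3, 0.1]
width: 0.0238
finger_force: 0.0
```

Emit:
arm_command:
  targets:
    - [-0.08,-0.08,0.05,0]
    - [-0.16,-0.16,0.1,0]
    - [-0.2,-0.24,0.1,0]
    - [-0.2,-0.32,0.1,0]
    - [-0.2,-0.4,0.1,0]
    - [-0.2,-0.4,0.1,0]
    - [-0.2,-0.4,0.1,0]
    - [-0.2,-0.4,0.1,0]

```text
time: 12.68
tool_pos: [0.4421, -0.151, 0.1569]
ee_rot: [-3.141, -0.0, -0.672]
wrist_force: [0.3, -0.1, -0.2]
width: 0.0242
finger_force: 0.0
```

```bash
python3 - <<'E'
from h import *
for n in("top","scene"):
    im=robot.snapshot(n);print(n,[(c,b(c).round(3).tolist(),a) for c,a in cores(n,im)])
    x0,y0,x1,y1=R[n]; cv2.imwrite(f"pics/{n}2.png",cv2.resize(im[y0:y1,x0:x1],None,fx=4,fy=4,interpolation=cv2.INTER_CUBIC)[:,:,::-1])
print(robot.get_obs()["time"])
E
```

```text
top [([0.7096, 0.0234], [0.05, 0.053], 66), ([0.7026, -0.035], [0.057, -0.006], 63), ([0.6865, -0.0905], [0.054, -0.063], 64)]
scene [([0.686, -0.0905], [0.054, -0.064], 121), ([0.7008, -0.035], [0.055, -0.006], 110), ([0.7093, 0.0226], [0.05, 0.052], 120)]
12.7833
```

View pics/scene2.png

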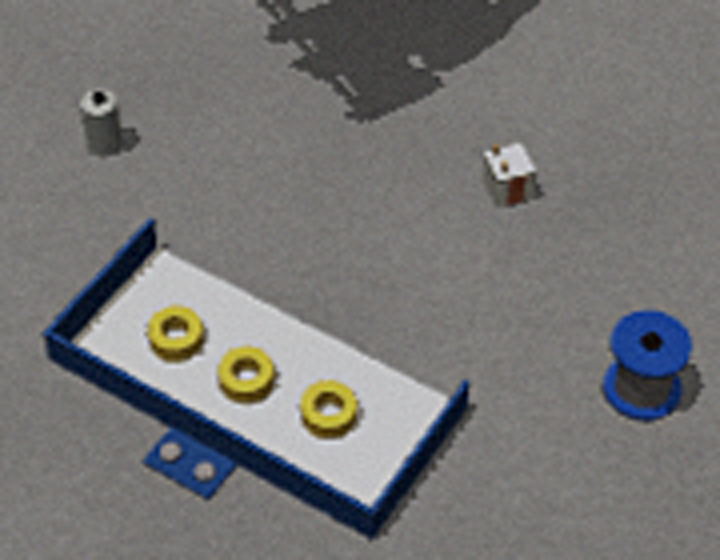

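View pics/top2.png

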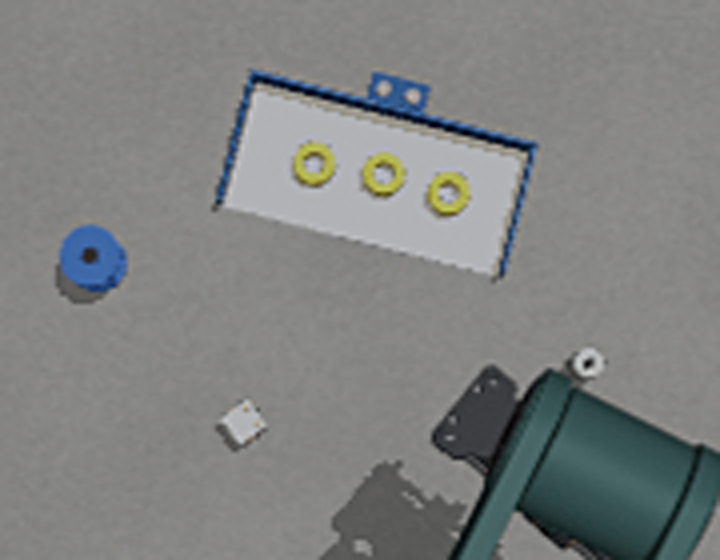

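All three cores lie flat, well inside the bay. The capacitor, transformer and reel are at the same pixels as before, and the arm is clear.

```bash
python3 -c "
from bench import robot
print(robot.close_job())"
```

```text
the job is handed in; nothing more can be done
None
```

All three cores were pushed into the blue bay and lie flat, about 50–55 mm past the mouth; the capacitor, transformer and reel have not moved, and the job was handed in at about 13 s.

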